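# Clear worn test discs into the tray's trough

### The job

The wear tests are done: with the fingers closed, sweep the three worn steel discs across the deck of the specimen tray and over its open edge, so that all three lie in the collecting trough. Slide the discs along the deck, never pick them up, and leave the pin holder and the vial that stand on the deck, and the bottle and wrench on the bench, standing or lying where they are. Finish with the hand clear.

Things in the scene. Friction and masses are not known exactly. Their poses are not given: they have to be found in the camera images.
- tray: slate-blue plastic counting tray, fixed to the bench. Origin on the bench under the middle of its raised flat deck; z up. Deck 34 mm above the bench, x -120..120, y -130..130 mm. Rims 6 mm thick, 12 mm higher than the deck, stand along its -y, -x and +x sides. The +y side is open to the trough: discs are swept in the tray's +y direction.
- deck_edge (a point): middle of the deck's open edge, at deck height, 130 mm from the tray's origin along its +y; the edge, where the deck drops to the trough, runs 240 mm along the tray's x axis
- trough (a point): centre of the collecting trough's floor, 30 mm below the deck, 35 mm beyond the open edge. The trough spans tray x -120..120 and y 130..200 mm; its outer walls rise 46 mm above the bench, 12 mm higher than the deck; in the middle of its +x end wall a 40 mm wide pouring spout ramps up, x 120 to 178 mm.
- disc_a: one of three identical worn wear-test discs: plain bright steel, 30 mm diameter, 10 mm thick, about 55 g, with a dark ring (the wear track) on each face. Starts lying flat on the deck. Origin at the middle of the disc (5 mm above the deck when it lies flat); its z axis is the disc's axis. Slides freely on the deck.
- disc_b: one of three identical worn wear-test discs: plain bright steel, 30 mm diameter, 10 mm thick, about 55 g, with a dark ring (the wear track) on each face. Starts lying flat on the deck. Origin at the middle of the disc (5 mm above the deck when it lies flat); its z axis is the disc's axis. Slides freely on the deck.
- disc_c: one of three identical worn wear-test discs: plain bright steel, 30 mm diameter, 10 mm thick, about 55 g, with a dark ring (the wear track) on each face. Starts lying flat on the deck. Origin at the middle of the disc (5 mm above the deck when it lies flat); its z axis is the disc's axis. Slides freely on the deck.
- holder: steel pin holder of the test machine, loose, standing upright on the deck among the discs: a 27 mm diameter collet nut 16 mm high below, a 20 mm aluminium body, a 12 mm shank on top, 50 mm high in all, 90 g. Origin at the centre of its underside. Leave it standing.
- vial: small amber glass vial with a cap, 28 mm diameter, 58 mm high, loose, standing on the deck near the rim opposite the trough. Origin at the centre of its underside. Leave it standing.
- bottle: white plastic bottle, 54 mm diameter, 100 mm high, loose, standing on the bench just past the tray's -y rim. Origin at the centre of its underside. Leave it standing.
- wrench: 140 mm steel wrench lying on the bench, loose, beyond the tray's +x rim. Origin near its middle, on the bench. Leave it lying.
There are look-alikes about, which are no part of the job. What is shaped like the bottle but orange is not meant.

How it is judged (in metres and radians):
At the end, for the whole second after the job is handed in: All three discs rest in the collecting trough (centre between the deck's open edge and the outer wall, and below the deck); pin holder, vial and bottle stand upright and they and the wrench are within 15 mm of where they started (y of disc_a in the frame of tray between 0.13 and 0.2 m and x of disc_a in the frame of tray between -0.12 and 0.15 m and height (world z) of each of disc_a, disc_b, disc_c below 0.032 m and linear speed of each of disc_a, disc_b, disc_c below 0.02 m/s and y of disc_b in the frame of tray between 0.13 and 0.2 m and x of disc_b in the frame of tray between -0.12 and 0.15 m and y of disc_c in the frame of tray between 0.13 and 0.2 m and x of disc_c in the frame of tray between -0.12 and 0.15 m and distance of each of holder, vial, bottle, wrench from where it was at the start of the episode below 0.015 m and angle between each of holder, vial, bottle's own z axis and vertical below 0.15 rad); the robot touches nothing.
It fails at once if a disc is lifted more than 10 mm off the deck instead of being slid (height (world z) of any of disc_a, disc_b, disc_c above 0.049 m).
It fails at once if the pin holder, vial, bottle or wrench is shifted more than 15 mm or one of the standing ones is tipped (distance of any of holder, vial, bottle, wrench from where it was at the start of the episode above 0.015 m or angle between any of holder, vial, bottle's own z axis and vertical above 0.35 rad).
It also fails if it takes over 48 s, if anything falls off the work surface, if the arm or the gripper's body presses on something with over 40 N, if the wrist force passes 120 N, or if a joint passes its speed limit or range.

### The arm

A 6-joint arm with a two-finger parallel gripper is mounted at the origin on the work surface. World frame = base frame: x ahead of the robot, y to its left, z up, the work surface at z = 0. Lengths are in mm, angles in rad, forces in N, time in s.
With the tool pointing down it reaches from about 300 to 750 mm from the base axis. Payload 8.5 kg.
Tool frame: the origin (TCP) lies where the fingers leave the gripper's body, on its centre line; the fingertips stand 64 mm ahead of it and the grasp point (between the pads) lies 45 mm ahead of it; z points along the fingers, y is the direction in which the jaws open and shut (so a half turn about z gives the same grasp; the last joint's range is limited). The gripper opens to 88 mm and grips with 3 to 60 N. Pads are 18 mm wide; open, the fingers measure 123 mm over their backs; the gripper's body (75 mm by 187 mm) begins 45 mm behind the grasp point.
Start: joints at [-1.456, 0.381, 1.297, -0, 1.464, -0.215], TCP at [178.113, -520.343, 302.748] pointing down, gripper open.
Joint ranges: [-3.11, 3.11], [-0.89, 2.33], [0.22, 2.48], [-1.42, 4.56], [0.17, 2.85], [-2.88, 2.88]. Speed limits (rad/s): [2.39, 2.39, 3.14, 3.14, 3.14, 3.14].

### API

Orientations are given as a unit quaternion [w, x, y, z].
In Python, from plant import robot, effector, solver, read_state, cams gives the robot as it stands. The module is installed in compiled form; this text tells all that it offers. Calls block until the motion is done:
- robot.goto(position, orientation): joint-space move of the TCP to a pose.
- robot.move_straight(position, speed=150, frame=None): straight line of the TCP; frame=None keeps the orientation; speed is the mean speed in mm/s.
- robot.goto_joints(angles): joint-space move.
- effector.grip(opening, grasp_force=None): finger opening in mm; grasp_force is the grip in N (None keeps the last); returns when the fingers have stopped.
- robot.sleep(seconds).
- solver.inverse_kinematics(position, orientation): joint angles nearest the present ones, or None.
- read_state(): the state.
- cams.get_image(name): name is "scene" or "top"; returns (picture, depth): 400x640x3 uint8, red, green, blue; 400x640 float32, mm along the optical axis (not along the pixel's ray), 0 where there is no reading.
- cams.get_calibration(name): a dict with "K" (3x3 intrinsics, pixels), "camera_from_world" (4x4, takes a point from world to camera coordinates). Camera axes: x right, y down, z forward; pixel columns grow to the right and rows downward; lengths in mm; the calibration is good to about 2 mm. A picture is of the moment at which its call begins. get_calibration takes no time and is no camera call.
A pose or a line that the arm cannot do raises robot.IKError and nothing moves.
- robot.close_job(): hands the job in, once; it reports no verdict.
The state is a dict: "time_s": time; "joints": joint angles; "dq": joint speeds; "effort": joint torques, N m; "tool_pos": TCP position; "tool_rot": TCP orientation; "force": force on the tool from outside, world axes, zero at the start; "moment": the same for the moment, N m; "grip_width": finger opening in mm.
Only numpy, scipy, OpenCV 4.12 (cv2) and the standard library are available. Lean on these libraries where they do the work, as an engineer would, in place of code of your own. Each camera call takes 0.05 s, during which the arm holds its last target.

## Working session

There is one attempt and no reset: what is moved stays moved. The work goes in short steps, each a Python script; the robot and the scene stay as the last script left them, time stands still between calls to the robot, and variables do not carry over. Pictures are saved under pics/ and viewed, and the job is handed in when it is done.

```bash
mkdir -p pics; python3 - <<'E'
from plant import robot, effector, solver, read_state, cams
import cv2,numpy as np
for n in ("top","scene"):
    p,d=cams.get_image(n); cv2.imwrite(f"pics/{n}0.png",p[:,:,::-1]); np.save(f"pics/{n}0d.npy",d); np.save(f"pics/{n}0p.npy",p)
    c=cams.get_calibration(n); print(n,np.round(c["K"],1).tolist(),np.round(c["camera_from_world"],3).tolist())
s=read_state();print({k:s[k] for k in("time_s","tool_pos","tool_rot","grip_width")})
E
```

```text
top [[433.9, 0.0, 318.8], [0.0, 433.9, 198.6], [0.0, 0.0, 1.0]] [[0.116, -0.993, 0.005, -180.615], [-0.968, -0.114, -0.226, 596.017], [0.225, 0.021, -0.974, 700.42], [0.0, 0.0, 0.0, 1.0]]
scene [[438.5, 0.0, 314.4], [0.0, 438.5, 193.2], [0.0, 0.0, 1.0]] [[-0.887, 0.461, -0.003, 612.889], [0.389, 0.744, -0.543, -110.74], [-0.248, -0.483, -0.84, 1166.037], [0.0, 0.0, 0.0, 1.0]]
{'time_s': 0.1, 'tool_pos': array([ 178.09136015, -520.19275014,  302.21162096]), 'tool_rot': array([-6.54131310e-04,  9.86433628e-01,  1.64159283e-01,  7.89856115e-06]), 'grip_width': 88.1919813406098}
```

View pics/top0.png

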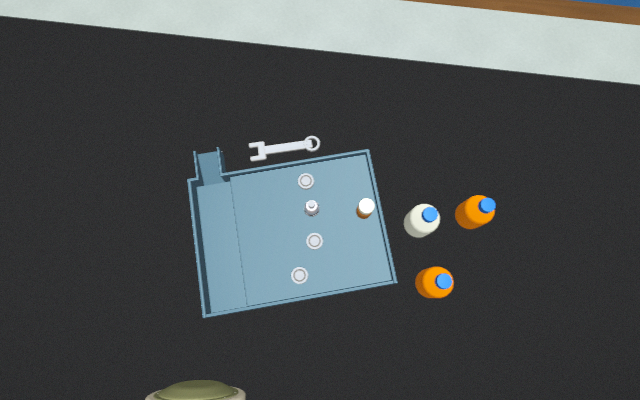

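View pics/scene0.png

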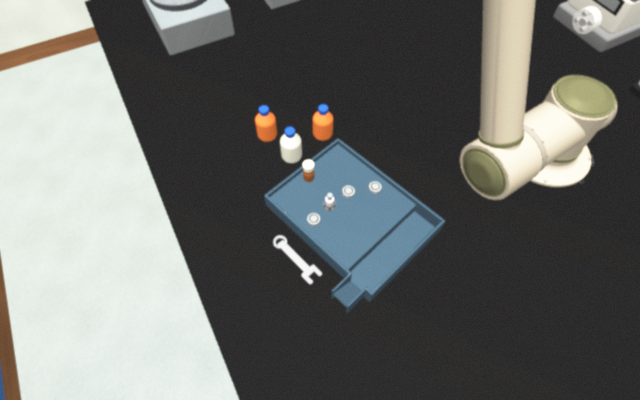

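The top view shows the trough on the left with the spout at (208,165). The discs are near (306,181), (314,241) and (299,275), the holder at (311,207) and the vial at (366,208). The white bottle is at (422,220) and the wrench at (285,148).

```bash
cat > h.py <<'E'
import numpy as np,cv2
from plant import robot, effector, solver, read_state, cams
def ray(n,uv,z):
    c=cams.get_calibration(n);K=np.array(c["K"]);T=np.array(c["camera_from_world"])
    R=T[:3,:3];o=-R.T@T[:3,3];d=R.T@np.linalg.inv(K)@np.array([uv[0],uv[1],1.]);return o+d*(z-o[2])/d[2]
def proj(n,P):
    c=cams.get_calibration(n);K=np.array(c["K"]);T=np.array(c["camera_from_world"])
    q=K@(T[:3,:3]@np.array(P,float)+T[:3,3]);return q[:2]/q[2]
E
python3 - <<'E'
from h import *
for n,box in(("top",(180,140,410,325)),("scene",(255,130,450,315))):
    p=np.load(f"pics/{n}0p.npy");x0,y0,x1,y1=box
    cv2.imwrite(f"pics/{n}0z.png",cv2.resize(p[y0:y1,x0:x1,::-1],None,fx=3.2,fy=3.2,interpolation=cv2.INTER_CUBIC))
    hsv=cv2.cvtColor(p,cv2.COLOR_RGB2HSV)
    m=((hsv[...,1]<70)&(hsv[...,2]>110)).astype(np.uint8)
    if n=="top": m[:, :180]=0; m[:100]=0
    else: m[:, :240]=0;m[:,450:]=0;m[:120]=0
    for c in cv2.findContours(m,0,2)[0]:
        if cv2.contourArea(c)>25:
            (u,v),r=cv2.minEnclosingCircle(c);M=cv2.moments(c);cu,cv_=M['m10']/M['m00'],M['m01']/M['m00']
            print(n,np.round([u,v,r,cu,cv_],1),cv2.contourArea(c),np.round(ray(n,(cu,cv_),44),1))
    b=((hsv[...,0]>92)&(hsv[...,0]<115)&(hsv[...,1]>90)&(hsv[...,2]>40)).astype(np.uint8)
    b=cv2.morphologyEx(b,cv2.MORPH_CLOSE,np.ones((5,5)))
    c=max(cv2.findContours(b,0,2)[0],key=cv2.contourArea)
    print(n,"tray",cv2.approxPolyDP(c,4,True)[:,0].tolist())
E
```

```text
top [232.5 395.5  12.  237.7 395.4] 95.0 [270.9 -14.8  44. ]
top [421.7 220.7  18.6 419.1 222.2] 669.0 [ 596.4 -294.7   44. ]
top [339.7 224.8  74.  344.6 227. ] 7933.0 [ 571.9 -161.8   44. ]
top [284.3 148.8  35.8 284.2 146.9] 693.0 [710.1 -33.2  44. ]
top tray [[193, 151], [198, 179], [187, 181], [203, 317], [217, 315], [209, 305], [196, 187], [240, 174], [365, 154], [391, 273], [384, 281], [397, 282], [365, 149], [225, 173], [218, 148], [203, 154]]
scene [296.8 256.9  30.2 296.2 258.4] 598.5 [729.9 -10.1  44. ]
scene [313.2 218.9   7.4 313.2 218.9] 155.0 [651.8 -80.5  44. ]
scene [329.5 201.5   9.6 329.  201.8] 174.5 [ 597.6 -104.    44. ]
scene [348.  191.    7.3 347.9 191.1] 142.5 [ 543.3 -109.7   44. ]
scene [374.4 186.8   7.2 374.5 186.7] 138.5 [480.3 -91.1  44. ]
scene [308.5 170.   11.5 308.2 165.3] 135.5 [ 592.5 -221.9   44. ]
scene [290.5 147.1  15.5 290.7 147.9] 517.5 [ 607.2 -291.7   44. ]
scene tray [[338, 140], [314, 158], [314, 184], [304, 184], [300, 170], [266, 198], [288, 223], [299, 223], [296, 229], [339, 271], [344, 264], [329, 259], [329, 251], [355, 256], [347, 276], [350, 268], [357, 268], [358, 275], [353, 282], [342, 282], [333, 294], [348, 306], [361, 292], [375, 293], [443, 220]]
```

View pics/top0z.png

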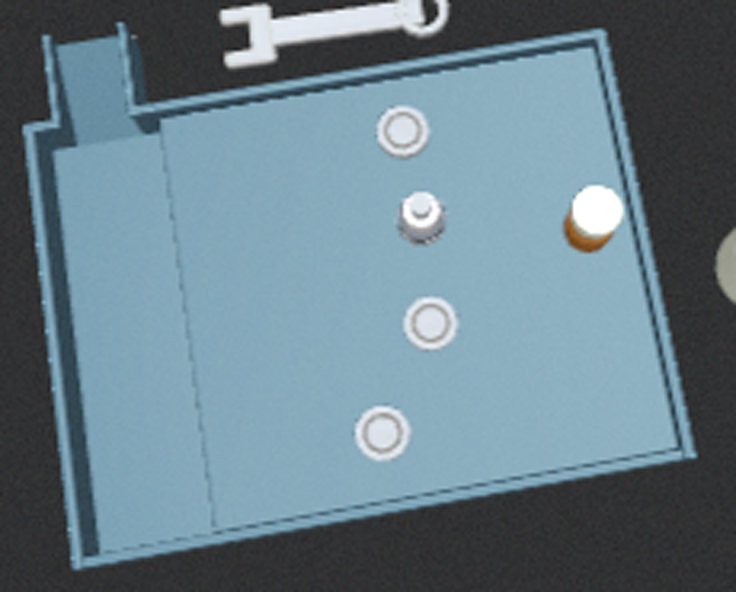

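View pics/scene0z.png

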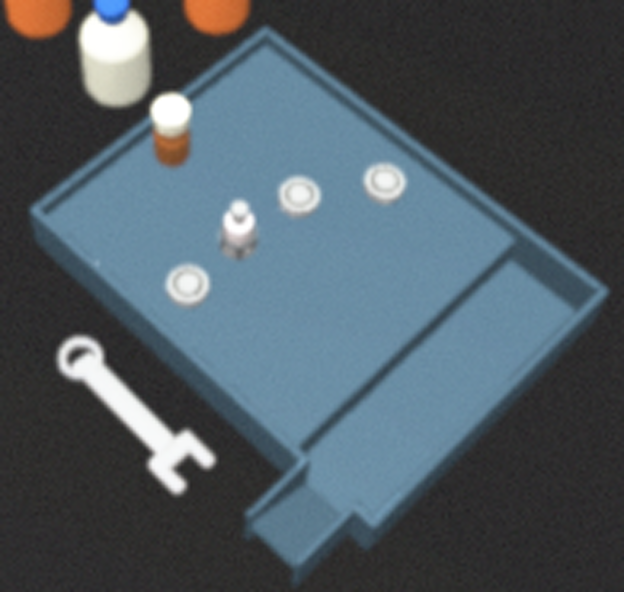

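```bash
python3 - <<'E'
from h import *
Z=lambda u,v:((u+.5)/3.2-.5+180,(v+.5)/3.2-.5+140)
S=lambda u,v:((u+.5)/3.2-.5+255,(v+.5)/3.2-.5+130)
W=np.array([ray("top",Z(*q),46)[:2] for q in((603,31),(694,456),(78,567),(25,125))])
W2=np.array([ray("scene",S(*q),46)[:2] for q in((34,210),(266,29),(606,291),(368,533))])
print(W.round(1).tolist());print(W2.round(1).tolist())
L=np.array([(126,-136),(-126,-136),(-126,206),(126,206)],float)
def fit(L,W):
    a,b=L.mean(0),W.mean(0);H=(L-a).T@(W-b);U,s,V=np.linalg.svd(H);R=V.T@U.T
    assert np.linalg.det(R)>0
    t=b-R@a;print("yaw",np.arctan2(R[1,0],R[0,0]),"t",t.round(1),"res",(W-(L@R.T+t)).round(1).tolist());return R,t
fit(L,W2);R,t=fit(L,W)
loc=lambda P:((np.array(P)[:2]-t)@R).round(1)
print("edge",[loc(ray("top",Z(*q),34)) for q in((162,125),(214,524))])
p=np.load("pics/top0p.npy");g=cv2.cvtColor(p,cv2.COLOR_RGB2HSV)
m=((g[...,1]<45)&(g[...,2]>130)).astype(np.uint8);m[:,:250]=0;m[:100]=0;m[300:]=0
for c in cv2.findContours(m,0,2)[0]:
    if cv2.contourArea(c)>25:
        (u,v),r=cv2.minEnclosingCircle(c);M=cv2.moments(c);q=M['m10']/M['m00'],M['m01']/M['m00']
        P=ray("top",q,44);print(np.round(q,1),round(r,1),cv2.contourArea(c),P.round(1),loc(P))
for nm,q,z in(("disc",(313.2,218.7),43.),("disc",(347.9,190.9),43),("disc",(374.5,186.5),43),("holdertop",S(239,208),84),("vialtop",S(171,112),92)):
    P=ray("scene",q,z);print(nm,P.round(1),loc(P))
for nm,q,z in(("holdertop",Z(421,202),84),("vialtop",Z(597,208),92)):
    P=ray("top",q,z);print(nm,P.round(1),loc(P))
E
```

```text
[[723.2, -190.3], [485.1, -261.9], [388.4, 61.9], [627.2, 135.2]]
[[723.5, -189.0], [486.7, -261.1], [389.7, 62.7], [633.2, 136.9]]
yaw 0.28597038761825794 t [568.1 -96.2] res [[-3.9, 2.1], [1.1, 1.1], [0.5, -3.2], [2.3, -0.0]]
yaw 0.2907408394769273 t [566.  -97.3] res [[-2.5, 1.2], [0.8, 1.8], [2.1, -2.0], [-0.5, -1.0]]
edge [array([115.4, 129.4]), array([-114.8,  130.5])]
[299.1 275. ] 8.8 216.0 [477.6 -90.9  44. ] [-82.9  31.4]
[314.1 240.8] 8.7 207.0 [ 540.6 -110.1   44. ] [-28.  -5.]
[419.1 222.1] 18.5 652.0 [ 596.5 -294.7   44. ] [ -27.4 -197.8]
[311.3 207.5] 8.3 167.0 [600.6 -97.7  44. ] [ 33.  -10.3]
[366.1 205.7] 8.8 197.0 [ 615.6 -196.7   44. ] [  19.  -109.4]
[305.5 180.8] 8.3 192.0 [649.3 -81.1  44. ] [84.4 -8.3]
[284.6 146.8] 35.8 658.0 [710.4 -34.   44. ] [156.5  19.3]
disc [651.3 -81.4  43. ] [86.3 -9.2]
disc [ 542.6 -110.7   43. ] [-26.3  -6.2]
disc [479.6 -92.1  43. ] [-81.3  29.8]
holdertop [600.5 -99.3  84. ] [ 32.5 -11.8]
vialtop [ 607.4 -191.6   92. ] [  12.6 -102.2]
holdertop [600.5 -98.1  84. ] [ 32.8 -10.7]
vialtop [ 606.5 -192.3   92. ] [  11.6 -102.7]
```

Both views agree to about 2 mm, and the deck edge measures at y ≈ 130 as it should. I'll start with the disc on the +x side, at tray (85,-9).

```bash
cat >> h.py <<'E'
yaw=.2895;t=np.array([566.7,-97.]);R=np.array([[np.cos(yaw),-np.sin(yaw)],[np.sin(yaw),np.cos(yaw)]])
loc=lambda P:((np.array(P)[:2]-t)@R)
wor=lambda x,y,z:[*(t+R@np.array([x,y],float)),z]
Q=lambda a:[0,float(np.cos(a/2)),float(np.sin(a/2)),0]
D=[np.array(w) for w in((650.3,-81.2),(541.6,-110.4),(478.6,-91.5))]
ZT=38+64
E
python3 - <<'E'
from h import *
for a in(yaw+np.pi/2,yaw-np.pi/2):
    for d in D:
        x,y=loc(d)
        print(round(a,2),loc(d).round(1),[None if j is None else np.round(j,2).tolist() for j in(solver.inverse_kinematics(wor(x,y-38,ZT),Q(a)),solver.inverse_kinematics(wor(x,129,ZT),Q(a)))])
E
```

```text
1.86 [84.6 -8.7] [[-0.35, 0.77, 1.18, -0.0, 1.19, -0.64], [-0.11, 0.69, 1.37, -0.0, 1.08, -0.4]]
1.86 [-27.9  -5.7] [[-0.47, 0.63, 1.5, -0.0, 1.01, -0.76], [-0.2, 0.55, 1.7, -0.0, 0.89, -0.49]]
1.86 [-82.9  30.4] [[-0.49, 0.55, 1.69, -0.0, 0.9, -0.78], [-0.26, 0.49, 1.84, -0.0, 0.81, -0.55]]
-1.28 [84.6 -8.7] [[-0.35, 0.77, 1.18, -0.0, 1.19, 2.5], [-0.11, 0.69, 1.37, -0.0, 1.08, 2.74]]
-1.28 [-27.9  -5.7] [[-0.47, 0.63, 1.5, -0.0, 1.01, 2.39], [-0.2, 0.55, 1.7, -0.0, 0.89, 2.65]]
-1.28 [-82.9  30.4] [[-0.49, 0.55, 1.69, -0.0, 0.9, 2.36], [-0.26, 0.49, 1.84, -0.0, 0.81, 2.59]]
```

```bash
cat >> h.py <<'E'
A=Q(yaw+np.pi/2)
def sweep(i,hi=175):
    x,y=loc(D[i])
    robot.goto(wor(x,y-38,hi),A)
    robot.move_straight(wor(x,y-38,ZT),speed=80)
    s=read_state();print("down",s["time_s"],np.round(s["tool_pos"],1),np.round(s["force"],1))
    robot.move_straight(wor(x,129,ZT),speed=65)
    s=read_state();print("swept",loc(s["tool_pos"]).round(1),np.round(s["force"],1))
    robot.move_straight(wor(x,125,hi),speed=120)
    s=read_state();print("up",s["time_s"])
def snap(tag):
    for n in("top","scene"):
        p,d=cams.get_image(n);b=(180,140,410,325) if n=="top" else(255,130,450,315)
        cv2.imwrite(f"pics/{n}{tag}.png",cv2.resize(p[b[1]:b[3],b[0]:b[2],::-1],None,fx=3.2,fy=3.2,interpolation=cv2.INTER_CUBIC))
E
python3 - <<'E'
from h import *
effector.grip(0,10);print(read_state()["grip_width"],read_state()["time_s"])
robot.goto(wor(84.6,-46.7,230),A)
sweep(0)
snap("1")
E
```

```text
-0.10092033796703652 1.4
down 5.05 [ 661.4 -117.7  102.6] [-0.   0.   0.4]
swept [ 84.6 128.8] [-0.1 -0.4 -0. ]
up 8.6583
```

View pics/top1.png

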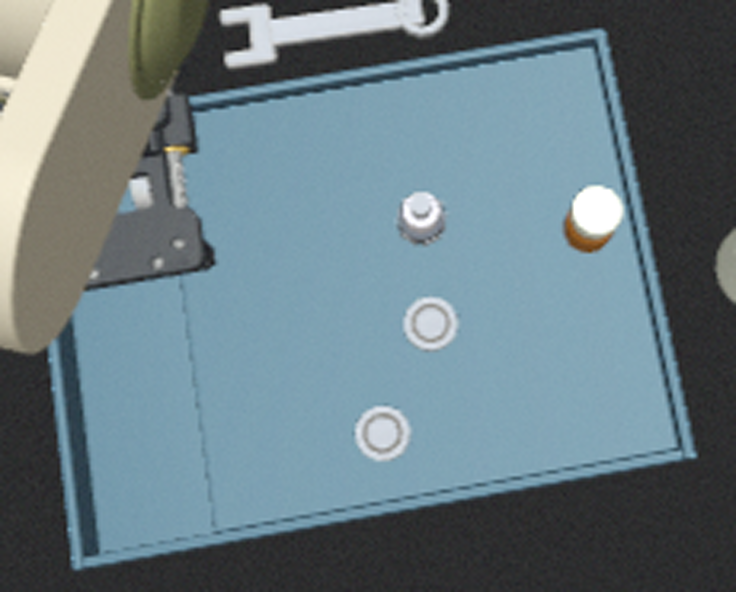

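View pics/scene1.png

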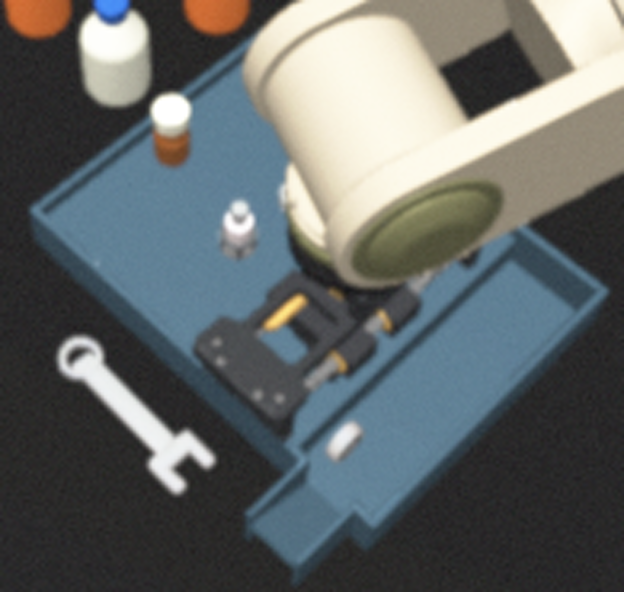

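The first disc is in the trough, standing on edge against the deck wall at zoomed scene (344,440). The other objects haven't moved, so I'll sweep the other two.

```bash
python3 - <<'E'
from h import *
sweep(1)
sweep(2)
robot.goto(wor(-60,-60,260),A)
robot.goto_joints([-1.456,.381,1.297,0,1.464,-.215])
print(read_state()["time_s"])
snap("2")
E
```

```text
down 10.6417 [ 552.7 -146.9  102.5] [-0.4 -0.1  0.6]
swept [-27.9 128.9] [-0.3  0.4 -0.5]
up 14.2083
down 15.9 [ 489.6 -127.9  102.4] [ 0.4 -0.4  0.1]
swept [-82.8 128.8] [-1.1 -1.3 -0.7]
up 18.9083
21.5417
```

View pics/top2.png

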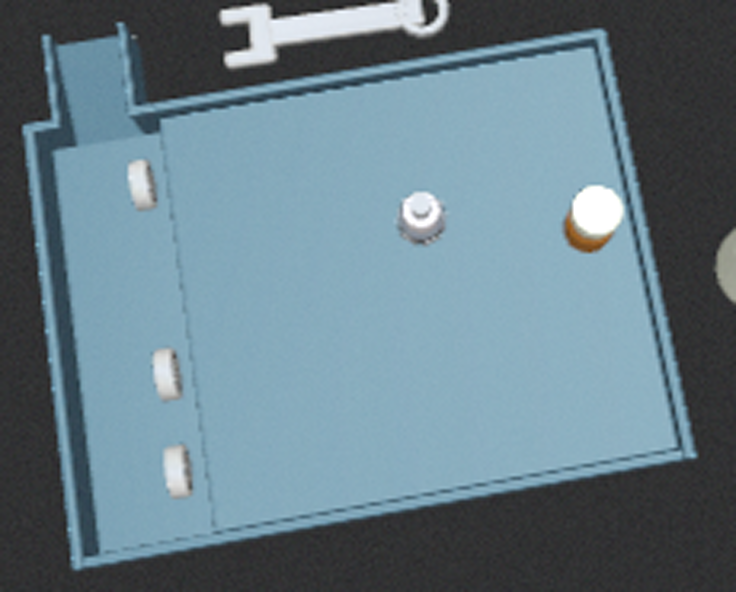

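View pics/scene2.png

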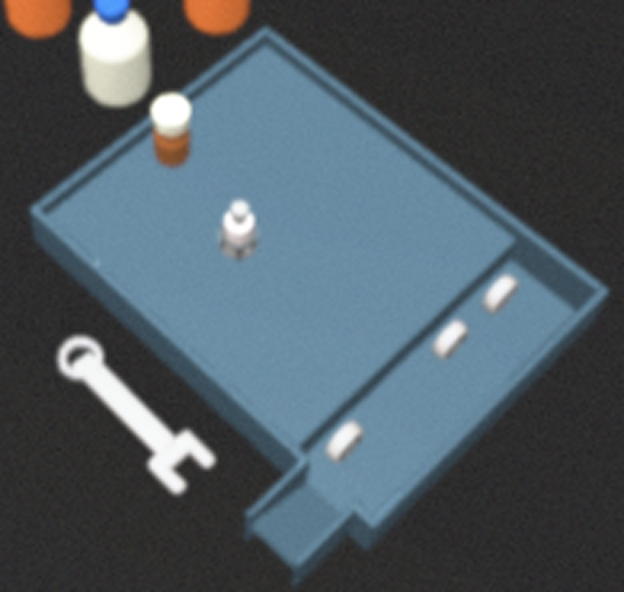

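All three discs stand on edge in the trough, in the top view near zoomed (142,184), (167,374) and (177,470). I'll triangulate their positions and check that they are at rest.

```bash
python3 - <<'E'
from h import *
def blobs(n):
    p,_=cams.get_image(n);g=cv2.cvtColor(p,cv2.COLOR_RGB2HSV)
    m=((g[...,1]<70)&(g[...,2]>120)).astype(np.uint8);o=[];b=[]
    L=[wor(x,y,5)[:] for x,y in((-118,132),(118,132),(118,198),(-118,198))]
    k=np.zeros(m.shape,np.uint8);cv2.fillPoly(k,[np.int32([proj(n,q) for q in L])],1)
    k=cv2.dilate(k,np.ones((9,9)))
    if n=="top": m=((g[...,1]<60)&(g[...,2]>130)).astype(np.uint8)
    for c in cv2.findContours(m*k,0,2)[0]:
        M=cv2.moments(c)
        if 20<M['m00']<300:o.append((M['m10']/M['m00'],M['m01']/M['m00']))
    return sorted(o,key=lambda q:loc(ray(n,q,19))[0])
def P(n):
    c=cams.get_calibration(n);return np.array(c["K"])@np.array(c["camera_from_world"])[:3]
for k in range(2):
    a,b=blobs("top"),blobs("scene");print(len(a),len(b))
    for u,v in zip(a,b):
        X=cv2.triangulatePoints(P("top"),P("scene"),np.array(u).reshape(2,1),np.array(v).reshape(2,1))[:,0];X=X[:3]/X[3]
        print(np.round(u,1),np.round(v,1),loc(X).round(1),X[2].round(1),loc(ray("top",u,19)).round(1))
    robot.sleep(1.0)
p,_=cams.get_image("top");p0=np.load("pics/top0p.npy")
d=(cv2.absdiff(p,p0).max(2)>45).astype(np.uint8)
print([cv2.boundingRect(c) for c in cv2.findContours(d,0,2)[0] if cv2.contourArea(c)>4])
print(read_state()["time_s"])
E
```

```text
3 3
[234.6 287. ] [410.7 221.2] [-82.4 147.7] 23.0 [-83.1 149.9]
[231.3 256.5] [395.2 235.5] [-27.5 146.7] 23.0 [-27.9 148.8]
[223.6 197.7] [362.2 267.5] [ 84.6 147.1] 21.7 [ 84.5 148.9]
3 3
[234.6 287. ] [410.8 221.2] [-82.5 147.8] 23.1 [-83.1 149.9]
[231.5 256.6] [395.2 235.5] [-27.7 146.6] 22.6 [-28.  148.5]
[223.6 197.7] [362.1 267.5] [ 84.7 147.1] 21.9 [ 84.5 149. ]
[(231, 280, 9, 15), (291, 267, 17, 17), (228, 249, 9, 15), (306, 233, 17, 16), (220, 190, 9, 14), (298, 173, 16, 16)]
23.8917
```

All three discs are at rest in the trough, at y ≈ 147 mm and below 32 mm. The only changes from the first top picture are at the discs' old and new places.

```bash
python3 - <<'E'
from h import *
robot.close_job()
E
```

```text
the job is handed in; nothing more can be done
```

All three discs are in the collecting trough, swept there one at a time with the fingers closed. I handed the job in at about 24 s, with the arm back at its start pose and touching nothing.

- **Discs:** they lie at tray x of about -82, -28 and 85 mm, all at y ≈ 147 mm. Measured centre height is about 22–23 mm, which is below the 32 mm limit. They did not move between two looks 1 s apart.
- **How they came to rest:** each disc stands on edge rather than lying flat. On edge the centre should be about 19 mm up. The measured height is a little more, probably because the visible patch is mostly the top of the disc and the calibration is only good to about 2 mm.
- **Other objects:** comparing the top picture with the first one showed changes only where the discs were and are now. The holder, vial, bottle and wrench did not visibly move.
- **Forces:** in the readings after each move the tool force stayed below about 2 N.

No check failed.

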